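# Stack the screw cartons and hold the chest lid open

### The arm

A 6-joint arm with a two-finger parallel gripper is mounted at the origin on a cart in front of the work surface, level with it; the furniture and walls round the work are solid. World frame = base frame: x ahead of the robot, y to its left, z up, the work surface at z = 0. Lengths are in mm, angles in rad, forces in N, time in s.
With the tool pointing down it reaches from about 325 to 875 mm from the base axis. Payload 4.4 kg.
Tool frame: the origin (TCP) lies on the centre line of the jaws, within the pads' length; the fingertips stand ahead of it and the grasp point (between the pads) lies 6 mm ahead of it (ctrl.tcp_to_tips is the z of the fingertips in the tool frame, in mm); z points along the fingers, y is the line along which they close (so a half turn about z gives the same grasp; the last joint's range is limited). The gripper opens to 85 mm and grips with 20 to 120 N. Pads are 22 mm wide; open, the fingers measure 114 mm over their backs; the gripper's body (76 mm by 85 mm) begins 54 mm behind the grasp point. The pads swing forward as they close: fully open they stand 13 mm farther back than shut.
Start: joints at [1.179, 0.207, 1.542, -0, 1.393, -0.15], TCP at [137.694, 558.272, 256.282] pointing down, gripper open.
Joint ranges: [-2.73, 2.73], [-0.86, 2.22], [0.23, 2.46], [-1.11, 4.25], [0.08, 2.63], [-2.82, 2.82]. Speed limits (rad/s): [2.79, 2.79, 3.14, 3.14, 3.14, 3.14].

### API

Orientations are given as a 3x3 rotation matrix whose columns are the frame's x, y, z axes.
In Python, from plant import ctrl, sensors, optics gives the robot as it stands. Calls block until the motion is done:
- ctrl.move_ptp(position, orientation): joint-space move of the TCP to a pose.
- ctrl.move_l(position, rot=None, vel=150, threshold=None): straight line of the TCP; rot=None keeps the orientation; vel is the mean speed in mm/s. With threshold (N) it stops when the force on the tool has changed by that much, and returns True; else False.
- ctrl.set_joints(angles): joint-space move.
- ctrl.gripper_to(opening, force=None): finger opening in mm; force is the grip in N (None keeps the last); returns when the fingers have stopped.
- ctrl.hold(seconds).
- ctrl.solve_ik(position, orientation): joint angles nearest the present ones, or None.
- sensors.read_state(): the state.
- optics.grab_frame(name): name is "side" or "top" or "wrist"; returns (picture, depth): 480x640x3 uint8, red, green, blue; 480x640 float32, mm along the optical axis (not along the pixel's ray), 0 where there is no reading.
- optics.camera_params(name): a dict with "mtx" (3x3 intrinsics, pixels), "R" (3x3) and "t" (3): a world point X has camera coordinates R X + t; the wrist camera has in their place "T_tool_cam" (4x4, takes a point from camera to tool coordinates, whose origin is the TCP and whose axes are the flange's). Camera axes: x right, y down, z forward; pixel columns grow to the right and rows downward; lengths in mm; the calibration is good to about 2 mm. The wrist camera is an equidistant fisheye: a pixel r from the principal point sees the ray r / f radians off the axis. A picture is of the moment at which its call begins: read the wrist's pose just before it. camera_params takes no time and is no camera call.
A pose or a line that the arm cannot do raises ctrl.MotionError and nothing moves.
- ctrl.finish_job(): hands the job in; it is judged then, once.
The state is a dict: "t": time; "q": joint angles; "qvel": joint speeds; "tau": joint torques, N m; "eef_pos": TCP position; "eef_rot": TCP orientation; "force": force on the tool from outside, world axes, zero at the start; "wrist_torque": the same for the moment, N m; "grip_width": finger opening in mm; "grasp_force": force on a finger pad.
Only numpy, scipy, OpenCV 4.12 (cv2) and the standard library are available. Lean on these libraries where they do the work, as an engineer would, in place of code of your own. Each camera call takes 0.05 s, during which the arm holds its last target. There are 200 camera calls.

### The job

Get the screw cartons ready for a workmate to pack in the steel chest: leaving the large carton where it is, set the medium carton squarely on the middle of it and the small carton squarely on the middle of the medium one, long sides parallel, and let go of them. Then lift the chest's lid by its pull bar to 60 degrees open and hold it still there; the lid falls shut if released, so the program finishes while the gripper is still holding it. Leave the tape roll and the thread spool alone.

Things in the scene. Friction and masses are not known exactly. Their poses are not given: they have to be found in the camera images.
- chest_lid_hinge (a point): Middle of the lid's hinge line, on the far top rim (110 mm above the bench) of the fixed grey steel chest, 150 mm deep (x), 200 wide (y), 110 high. Axes are the chest's and do not turn with the lid: x from the chest's front to its back, y along the hinge, z up. The chest reaches 150 mm along -x and 100 mm to either side in y from here. Its front, with the pull bar, roughly faces the robot.
- chest_lid_handle (a point): Middle of the lid's pull bar: round steel bar, 10 mm thick, 94 mm straight, parallel to the hinge, 45 mm out from the lid's front edge on two arms 110 mm apart, open space (37 mm clear) between bar and lid. Lid shut: 195 mm in front of the hinge line, 6 mm above it. Swings with the lid on a 195 mm radius about the hinge line; the bar may turn between the fingers.
- chest_lid (a joint): Opening angle of the chest lid in rad: 0 shut (lid level), grows as the front edge rises, 1.047 = 60 degrees open, stop at 1.9. Grey steel lid 156 x 206 x 10 mm, about 0.4 kg with the bar (varies); nothing holds it up, and it falls shut.
- carton_large_center (a point): Centre (half-way up) of the large closed cardboard carton, 88 x 120 x 34 mm (x, y, z; z up), about 0.6 kg; loose, lying flat on the bench. It is the foot of the column.
- carton_medium_center (a point): Centre (half-way up) of the medium closed cardboard carton, 56 x 88 x 32 mm (x, y, z; z up), about 0.25 kg, loose, lying flat on the bench at the start. On the large carton its centre is 33 mm above that one's centre.
- carton_small_center (a point): Centre (half-way up) of the small closed cardboard carton, 44 x 68 x 30 mm (x, y, z; z up), about 0.15 kg, loose, lying flat on the bench at the start. On the medium carton its centre is 31 mm above that one's centre.
- tape_roll: Bystander: roll of tape lying flat, 66 mm across, 22 mm high; origin at the centre of its underside.
- thread_spool: Bystander: orange spool, 43 mm across, 47 mm high; origin at the centre of its underside.

How it is judged (in metres and radians):
On the way, in this order (a step that is already met when the one before it is completed fails the run):
1. the medium carton lies squarely on the large one, let go (horizontal distance between carton_medium_center and carton_large_center below 0.012 m and angle between the x axis of carton_medium_center and the x axis of carton_large_center, either way round below 0.17 rad and z of carton_medium_center in the frame of carton_large_center between 0.029 and 0.037 m and contact force between carton_medium and the fingers below 0.1 N), for 0.2 s.
2. the small carton lies squarely on the medium one, let go (all of step 1 and horizontal distance between carton_small_center and carton_medium_center below 0.012 m and angle between the x axis of carton_small_center and the x axis of carton_medium_center, either way round below 0.17 rad and z of carton_small_center in the frame of carton_medium_center between 0.027 and 0.035 m and contact force between carton_small and the fingers below 0.1 N), for 0.2 s.
3. the lid is held 54 to 66 degrees open (value of joint chest_lid between 0.942 and 1.152 rad and contact force between chest_lid and the fingers above 0.5 N), for 0.2 s.
At the end, for the whole second after the job is handed in: Fingers still hold the lid (over 0.5 N, nothing else props it) at rest 60 degrees open, within 6. Medium carton flat on the large, small flat on the medium, each within 12 mm of centre and 10 degrees of parallel to the one below; large carton within 30 mm of its start (all of step 3 and horizontal distance between carton_medium_center and carton_large_center below 0.012 m and angle between the x axis of carton_medium_center and the x axis of carton_large_center, either way round below 0.17 rad and z of carton_medium_center in the frame of carton_large_center between 0.029 and 0.037 m and horizontal distance between carton_small_center and carton_medium_center below 0.012 m and angle between the x axis of carton_small_center and the x axis of carton_medium_center, either way round below 0.17 rad and z of carton_small_center in the frame of carton_medium_center between 0.027 and 0.035 m and distance of carton_large_center from where it was at the start of the episode below 0.03 m and velocity of joint chest_lid between -0.15 and 0.15 rad/s and contact force between chest_lid and carton_small below 0.1 N and contact force between chest_lid and carton_medium below 0.1 N and contact force between chest_lid and carton_large below 0.1 N and contact force between chest_lid and tape_roll below 0.1 N and contact force between chest_lid and thread_spool below 0.1 N); the arm keeps its last pose, push and grip.
It fails at once if the tape roll is moved more than 3 cm (distance of tape_roll from where it was at the start of the episode above 0.03 m).
It fails at once if the thread spool is moved more than 3 cm (distance of thread_spool from where it was at the start of the episode above 0.03 m).
It also fails if it takes over 61 s, if anything falls off the work surface, if the arm or the gripper's body presses on something with over 40 N, if the wrist force passes 120 N, or if a joint passes its speed limit or range.

## Working session

There is one attempt and no reset: what is moved stays moved. The work goes in short steps, each a Python script; the robot and the scene stay as the last script left them, time stands still between calls to the robot, and variables do not carry over. Pictures are saved under pics/ and viewed, at most 10 in all, crops included, and the job is handed in when it is done.

```bash
mkdir -p pics; ls
python3 - <<'E'
from plant import ctrl,sensors,optics
import cv2,numpy as np
for n in("top","side"):
    p,d=optics.grab_frame(n);cv2.imwrite(f"pics/{n}1.png",p[:,:,::-1]);np.save(f"pics/{n}1.npy",d)
    c=optics.camera_params(n);print(n,c["mtx"].tolist(),np.round(c["R"],3).tolist(),c["t"])
print(sensors.read_state(),ctrl.tcp_to_tips)
E
```

```text
pics
top [[524.5701262032404, 0.0, 311.2753053224379], [0.0, 524.5701262032404, 237.8642624347436], [0.0, 0.0, 1.0]] [[-0.002, -0.999, -0.032], [-0.999, 0.003, -0.042], [0.042, 0.032, -0.999]] [ 153.79467181  529.78758432 1160.52177804]
side [[494.43227408986667, 0.0, 321.5428294454268], [0.0, 494.43227408986667, 238.19299100690546], [0.0, 0.0, 1.0]] [[0.963, -0.268, -0.001], [-0.145, -0.52, -0.842], [0.225, 0.811, -0.54]] [-491.66541587  219.72681533  834.00591627]
{'t': 0.1, 'q': array([ 1.17849750e+00,  2.07351441e-01,  1.54279061e+00, -2.16575762e-05,
        1.39348855e+00, -1.50495189e-01]), 'qvel': array([-0.00053934, -0.00266756, -0.00407629,  0.00074204,  0.00048795,
        0.00075401]), 'tau': array([-4.14651086e-04, -3.84098732e+01, -2.92546141e+01, -2.12596879e-04,
        4.85611672e-03, -1.55057300e-06]), 'eef_pos': array([137.46156218, 557.69075356, 255.24206872]), 'eef_rot': array([[-9.70908479e-01,  2.39449680e-01, -7.59434035e-04],
       [ 2.39450715e-01,  9.70906678e-01, -1.89127418e-03],
       [ 2.84474579e-04, -2.01810116e-03, -9.99997923e-01]]), 'force': array([ 0.3816034 , -0.40755445, -1.05284246]), 'wrist_torque': array([-0.01753473, -0.07559232,  0.01847416]), 'grasp_force': 0.0, 'grip_width': 85.40309626067186} 25.0
```

View pics/top1.png

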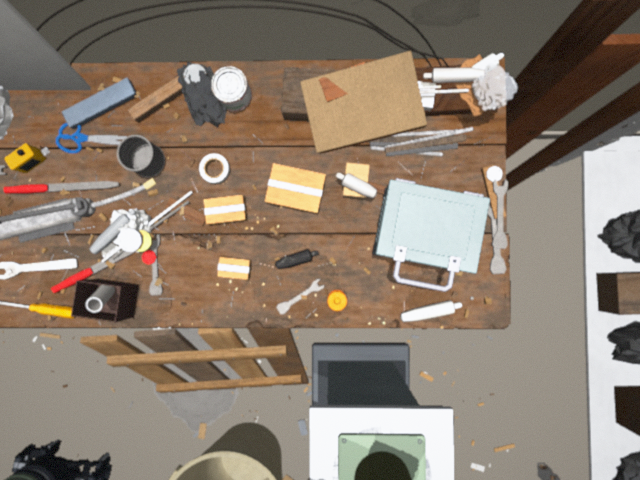

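View pics/side1.png

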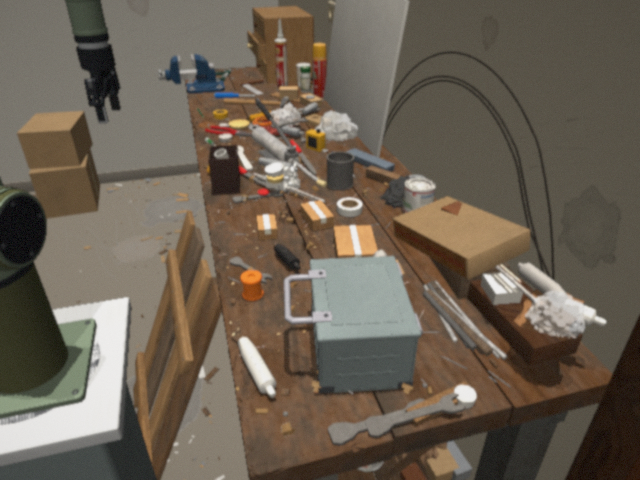

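The top view shows the large carton at (295,188), medium at (224,209), small at (234,268), tape roll at (213,167), spool at (337,300), and the chest at (433,225) with its bar near (423,285). The side view agrees. Next I measure these with depth.

```bash
cat > h.py <<'E'
import numpy as np,cv2
from plant import ctrl,sensors,optics
def cloud(n,d):
    c=optics.camera_params(n);v,u=np.mgrid[0:480,0:640];K=c["mtx"]
    P=np.stack([(u-K[0,2])/K[0,0]*d,(v-K[1,2])/K[1,1]*d,d],-1)
    return (P-c["t"])@c["R"]
def topbox(W,mask):
    p=W[mask][:,:2].astype(np.float32);c,s,a=cv2.minAreaRect(p)
    return np.round(c,1),np.round(s,1),round(a,2),round(float(np.median(W[mask][:,2])),1),len(p)
E
python3 - <<'E'
from h import *
d=np.load("pics/top1.npy");W=cloud("top",d);im=cv2.imread("pics/top1.png")
print("bench z",np.median(W[240:260,180:210,2]))
for n,(u,v),r,(lo,hi) in [("L",(295,188),40,(26,42)),("M",(224,209),28,(24,40)),("S",(234,268),22,(22,38)),("tape",(213,167),20,(12,32)),("spool",(337,300),15,(35,60)),("chest",(433,225),65,(100,130))]:
    m=np.zeros(d.shape,bool);m[v-r:v+r,u-r:u+r]=1
    m&=(W[...,2]>lo)&(W[...,2]<hi)&(d>0)
    k,l,s,c=cv2.connectedComponentsWithStats(m.astype(np.uint8))
    m=l==1+np.argmax(s[1:,4]); print(n,topbox(W,m),W[m].mean(0).round(1))
m=(W[...,2]>95)&(d>0);m[:262]=0;m[:,:385]=0;m[300:]=0;m[:,470:]=0
print("bar pts");
for v in range(262,298,3):
    uu=np.where(m[v])[0]; print(v,[(u,*W[v,u].round().astype(int)) for u in (uu[[0,len(uu)//2,-1]] if len(uu) else [])])
cv2.imwrite("pics/c1.png",cv2.resize(im[150:300,180:360],None,fx=4,fy=4,interpolation=2))
cv2.imwrite("pics/c2.png",cv2.resize(im[170:300,365:515],None,fx=4,fy=4,interpolation=2))
E
```

```text
bench z -1.8510550751825947
L (array([641.9, 188. ]), array([121.2,  88.4]), 77.75, 33.5, 2150) [641.3 187.6  33.5]
M (array([595.5, 345.5]), array([56.7, 88.9]), 6.46, 31.3, 1005) [594.8 344.9  31.3]
S (array([464.4, 324.8]), array([69.4, 43.9]), 84.0, 29.3, 613) [464.4 324.4  29.3]
tape (array([689.2, 371.4]), array([65.7, 65. ]), 69.96, 20.9, 448) [688.8 370.9  20.7]
spool (array([393. ,  95.9]), array([38.9, 41.3]), 89.81, 46.3, 307) [393.4  96.1  46.1]
chest (array([530.1, -93.2]), array([206.8, 209.3]), 78.9, 121.6, 8414) [544.5 -95.3 121.5]
bar pts
262 [(np.int64(396), np.int64(476), np.int64(-22), np.int64(119)), (np.int64(441), np.int64(476), np.int64(-112), np.int64(123)), (np.int64(468), np.int64(476), np.int64(-166), np.int64(121))]
265 [(np.int64(395), np.int64(470), np.int64(-20), np.int64(121)), (np.int64(449), np.int64(470), np.int64(-127), np.int64(125)), (np.int64(469), np.int64(470), np.int64(-168), np.int64(121))]
268 [(np.int64(395), np.int64(464), np.int64(-20), np.int64(121)), (np.int64(456), np.int64(464), np.int64(-142), np.int64(121)), (np.int64(469), np.int
[... 702 characters left out ...]
p.int64(440), np.int64(-48), np.int64(120)), (np.int64(452), np.int64(440), np.int64(-135), np.int64(117))]
283 [(np.int64(405), np.int64(434), np.int64(-41), np.int64(114)), (np.int64(420), np.int64(434), np.int64(-70), np.int64(120)), (np.int64(452), np.int64(434), np.int64(-135), np.int64(115))]
286 [(np.int64(421), np.int64(428), np.int64(-73), np.int64(116)), (np.int64(436), np.int64(428), np.int64(-102), np.int64(121)), (np.int64(451), np.int64(428), np.int64(-133), np.int64(117))]
289 [(np.int64(436), np.int64(422), np.int64(-103), np.int64(117)), (np.int64(442), np.int64(422), np.int64(-114), np.int64(120)), (np.int64(447), np.int64(422), np.int64(-124), np.int64(120))]
292 []
295 []
```

View pics/c1.png

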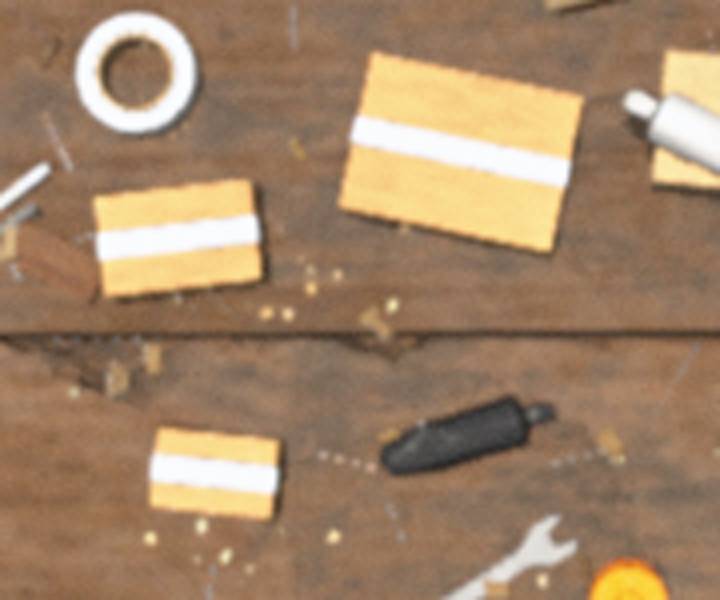

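View pics/c2.png

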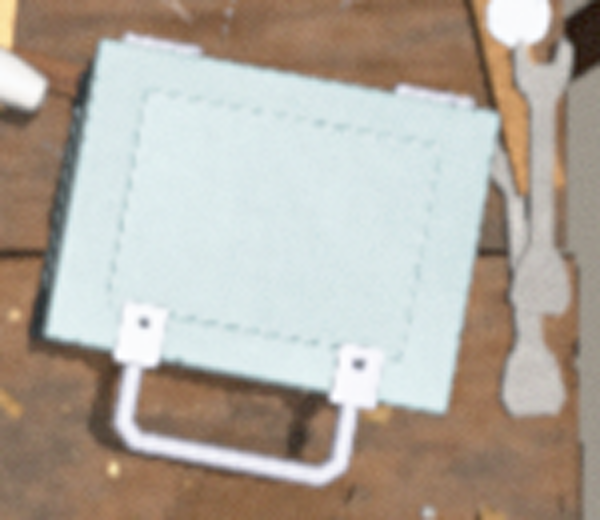

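Enlarged crop 1 shows the carton outlines matching the depth rectangles, with sizes within about 1 mm and no obstacles alongside. Crop 2 gives the lid corners as full-frame pixels (391,180), (489,198), (476,273), (376,255) and the bar from about (397,280) to (446,289). Next I stack the medium carton and compute the chest geometry.

```bash
cat >> h.py <<'E'
def rot(deg):
    c,s=np.cos(np.radians(deg)),np.sin(np.radians(deg));y=np.array([c,s,0]);z=np.array([0,0,-1.])
    return np.stack([np.cross(y,z),y,z],1)
def ray(n,uv,z):
    c=optics.camera_params(n);r=c["R"].T@np.linalg.inv(c["mtx"])@np.array([*uv,1]);o=-c["R"].T@c["t"]
    return o+r*(z-o[2])/r[2]
def best(p,deg):
    ok=[(abs(q[5]),d) for d in (deg,deg+180) if (q:=ctrl.solve_ik(p,rot(d))) is not None]
    return rot(min(ok)[1])
L,M,S=[np.array(v) for v in ([641.9,188.],[595.5,345.5],[464.4,324.8])]
def stack(src,a,dst,b,lift,op):
    up=[*src,130];R=best(up,a);s=lambda k:(k,sensors.read_state())[1]
    ctrl.gripper_to(op);ctrl.move_ptp(up,R)
    print("touch",ctrl.move_l([*src,27],vel=100,threshold=15));p=sensors.read_state()["eef_pos"]
    ctrl.gripper_to(0,40);st=sensors.read_state();print("grip",p,st["grip_width"],st["grasp_force"],st["t"])
    ctrl.move_l([*src,lift+70],vel=150)
    Rb=min((rot(b),rot(b+180)),key=lambda r:-np.trace(r.T@R))
    ctrl.move_l([*dst,lift+70],rot=Rb,vel=150)
    print("down",ctrl.move_l([*dst,lift+27],vel=60,threshold=8),sensors.read_state()["eef_pos"],sensors.read_state()["grip_width"])
    ctrl.hold(.2);ctrl.gripper_to(op);ctrl.hold(.2);ctrl.move_l([*dst,lift+100],vel=120)
    print("t",sensors.read_state()["t"])
E
python3 - <<'E'
from h import *
for n,uv in dict(tl=(390.75,180),tr=(489.25,198),br=(476.25,273),bl=(376.25,255)).items(): print(n,ray("top",uv,121).round(1))
for uv in ((397.5,280),(446.25,288.7)): print("bar",ray("top",uv,118).round(1))
stack(M,6.5,L,-12.2,35,72)
E
```

```text
tl [642.9 -12.9 121. ]
tr [ 605.  -210.5  121. ]
br [ 454.  -182.2  121. ]
bl [490.6  17.5 121. ]
bar [440.  -25.2 118. ]
bar [ 422.4 -122.7  118. ]
touch False
grip [596.3512465  345.87224588  28.09079941] 55.09266640311902 45.35662651062012 3.7417
down True [640.67277983 187.86180115  62.31064693] 55.35687481982421
t 7.7917
```

```bash
cat >> h.py <<'E'
def meas(lo,hi,c,r):
    _,d=optics.grab_frame("top");W=cloud("top",d)
    m=(W[...,2]>lo)&(W[...,2]<hi)&(d>0)&(np.hypot(W[...,0]-c[0],W[...,1]-c[1])<r)
    return topbox(W,m) if m.sum()>50 else None
E
python3 - <<'E'
from h import *
ctrl.move_ptp([*S,130],best([*S,130],-6))
m=meas(58,74,L,75);l=meas(27,42,L,85);print(m,l)
c=np.array(m[0]) if m and max(m[1])<95 and np.linalg.norm(np.array(m[0])-L)<10 else L
stack(S,-6,c,-12.2,67,62)
ctrl.move_ptp([480,-20,300],best([480,-20,300],-11))
for lo,hi in((88,104),(58,74),(27,42)):print(meas(lo,hi,L,85))
p,_=optics.grab_frame("side");cv2.imwrite("pics/s2.png",cv2.resize(p[150:400,200:520],None,fx=2,fy=2)[:,:,::-1])
p,_=optics.grab_frame("top");cv2.imwrite("pics/t2.png",cv2.resize(p[140:300,240:500],None,fx=3,fy=3)[:,:,::-1])
E
```

```text
(array([642.7, 187.5]), array([88.4, 56.3]), 77.81, 65.6, 1068) (array([641.8, 187.8]), array([120.8,  88.4]), 77.54, 33.4, 1039)
touch False
grip [465.12167116 325.17872124  27.80038722] 43.2319042248272 43.21092188358307 10.7917
down True [641.54855476 187.27216555  94.00859797] 43.298731156627824
t 15.4917
(array([669.1, 180.3]), array([69.5, 98.8]), 76.03, 95.6, 696)
(array([642.9, 187.5]), array([88.8, 56.8]), 77.67, 65.7, 344)
(array([642. , 187.8]), array([120.9,  88.6]), 77.58, 33.6, 1042)
```

View pics/s2.png

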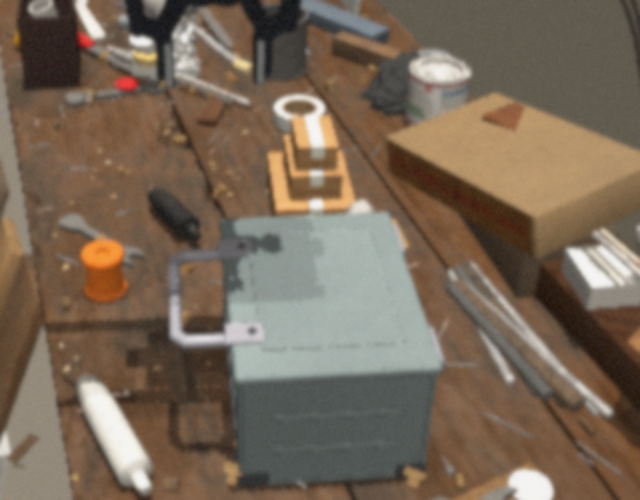

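View pics/t2.png

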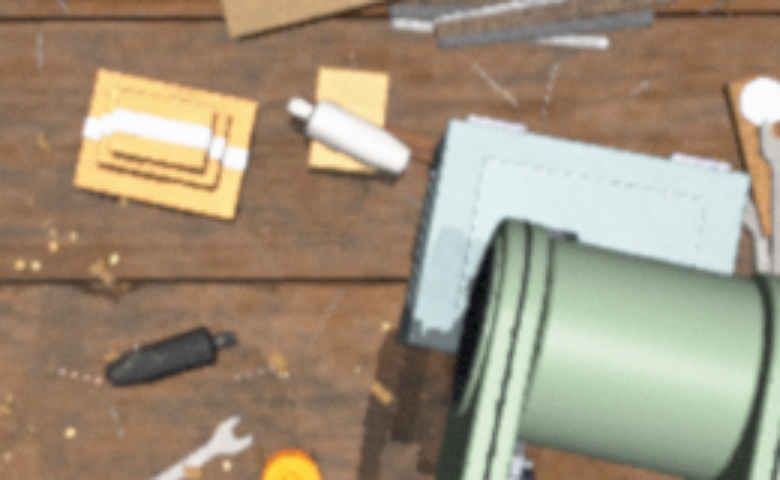

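Both views show the three cartons stacked squarely: the stack top is at about (165,128) in the top crop and the edges are parallel. The chest and bar are untouched. Next I grip the bar gently and check the forces.

```bash
cat >> h.py <<'E'
YAW=-10.6;B=np.array([429.5,-74.2,116.]);X=np.array([np.cos(np.radians(YAW)),np.sin(np.radians(YAW)),0])
def arc(th,B=B):
    a=np.radians(th);x,z=-195,6
    return B+X*((x*np.cos(a)+z*np.sin(a))-x)+np.array([0,0,(-x*np.sin(a)+z*np.cos(a))-z])
T6=np.array([0,0,6.])
E
python3 - <<'E'
from h import *
up=B+[0,0,90];R=best(up,YAW)
for th in (0,20,40,60): print(th,arc(th).round(1),np.round(ctrl.solve_ik(arc(th)+T6,R),2))
ctrl.gripper_to(38,20);ctrl.move_ptp(up,R)
p,_=optics.grab_frame("side");cv2.imwrite("pics/s3.png",cv2.resize(p[200:380,230:430],None,fx=3,fy=3,interpolation=2)[:,:,::-1])
p,_=optics.grab_frame("wrist");cv2.imwrite("pics/w3.png",p[:,:,::-1])
print("touch",ctrl.move_l(B+T6,vel=60,threshold=12));s=sensors.read_state();print(s["eef_pos"],s["force"])
E
```

```text
0 [429.5 -74.2 116. ] [-0.37  0.08  2.   -0.    1.07 -0.19]
20 [443.1 -76.7 182.3] [-0.36  0.01  1.91 -0.    1.22 -0.18]
40 [478.1 -83.3 239.9] [-0.35  0.02  1.77 -0.    1.35 -0.17]
60 [530.4 -93.1 281.9] [-0.33  0.11  1.59 -0.    1.44 -0.15]
touch False
[429.87011787 -74.3496759  122.42405356] [ 0.40484279  0.51185154 -0.45911298]
```

View pics/w3.png

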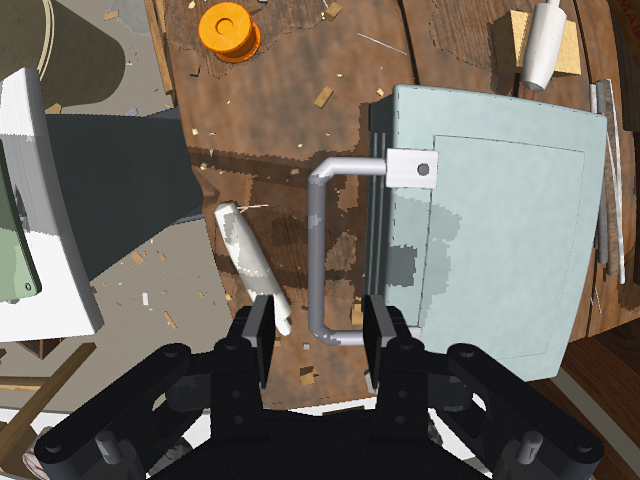

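The wrist view, taken from above, shows the bar at column 317, upright in the picture and midway between the pads (columns 270 and 365). It is well centred and parallel, so I close and lift.

Run:
```python
from h import *
def st(n):
    s=sensors.read_state();print(n,s["eef_pos"].round(1),s["force"].round(1),round(s["grip_width"],1),round(s["grasp_force"],1),round(s["t"],1))
ctrl.gripper_to(0,20);st("g20");ctrl.gripper_to(0,50);st("g50")
for th in range(5,61,5):
    ctrl.move_l(arc(th)+T6,vel=60)
    st(th)
    if np.linalg.norm(sensors.read_state()["force"])>60: print("STOP");break
p,_=optics.grab_frame("side");cv2.imwrite("pics/s4.png",p[:,:,::-1])
```

```text
g20 [430.2 -74.4 122.4] [ 1.9 -0.7 -0.6] 9.1 21.0 19.8
g50 [430.2 -74.4 122.4] [2.7 0.1 1.7] 8.0 48.7 20.0
5 [431.2 -74.6 138.9] [ 6.9 -0.1 -4.2] 7.8 48.6 20.4
10 [433.9 -75.1 155.3] [ 7.8 -1.7 -4. ] 8.3 49.1 20.9
15 [438.  -75.9 171.8] [ 6.7 -1.8 -4. ] 8.1 49.3 21.3
20 [443.2 -76.9 187.6] [ 6.3 -1.7 -4.7] 8.0 48.8 21.7
25 [449.4 -78.1 202.4] [ 6.2 -1.9 -5.7] 7.8 48.7 22.2
30 [457.2 -79.6 217.2] [ 4.8 -3.5 -6.7] 8.4 48.5 22.6
35 [466.7 -81.4 232.3] [ 0.2 -3.2 -3.8] 8.1 48.6 23.0
40 [477.8 -83.6 246.7] [-5.  -3.6 -0.4] 8.2 48.8 23.5
45 [489.6 -85.9 259.8] [-7.1 -3.2  3.2] 8.1 48.7 23.9
50 [502.2 -88.4 271.3] [-8.  -2.9  4.9] 8.3 48.8 24.3
55 [515.8 -91.  281.8] [-7.9 -3.4  7. ] 7.9 48.9 24.8
60 [530.7 -93.8 290.4] [-6.4 -2.9  6. ] 7.8 50.5 25.2
```

View pics/s4.png

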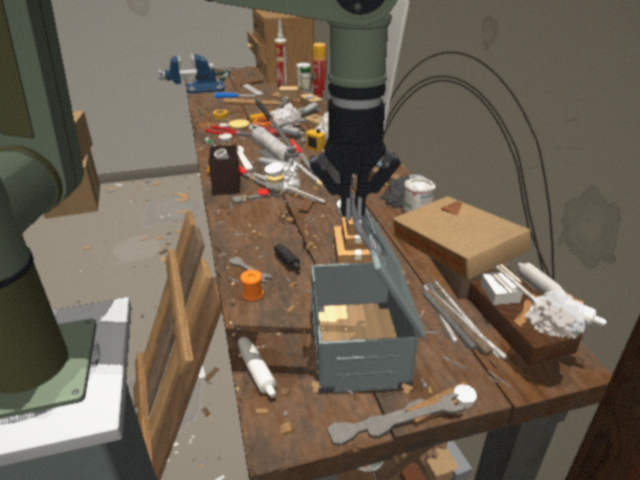

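The side view shows the chest open with the lid standing steeply along (365,210)–(415,335), the bar still in the fingers, and the stack intact at (350,240). Last, I check the lid angle and stack by depth, then hand in if they agree.

Run:
```python
from h import *
ctrl.hold(.5)
_,d=optics.grab_frame("side");W=cloud("side",d)
Y=np.cross([0,0,1],X);H=B+195*X-[0,0,6]
a=(W-H)@X;b=(W-H)@Y;z=W[...,2]-110
m=(d>0)&(abs(b)<95)&(z>15)&(z<120)&(a>-110)&(a<10)
k=np.polyfit(z[m],a[m],1);r=abs(a[m]-np.polyval(k,z[m]));k=np.polyfit(z[m][r<6],a[m][r<6],1)
th=np.degrees(np.arctan2(1,-k[0]));print("lid angle",th,m.sum(),(r<6).mean())
for lo,hi in((90,104),(58,74),(27,42)):print(meas(lo,hi,L,50 if lo==90 else 75))
s=sensors.read_state();print(s["force"],s["grasp_force"],s["grip_width"],s["t"],abs(s["qvel"]).max())
if 57<th<63: print(ctrl.finish_job())
```

```text
lid angle 59.76915080500532 1037 1.0
(array([643.4, 186.9]), array([69.3, 44.3]), 78.07, 95.5, 683)
(array([642.7, 187.8]), array([88.9, 56.8]), 77.77, 65.3, 345)
(array([642. , 187.7]), array([120.9,  88.5]), 77.49, 33.5, 1039)
[-5.82204353 -3.44835275  5.5675555 ] 50.50021827220917 7.912717041446091 25.9583 0.001803951258923078
the job is handed in; nothing more can be done
None
```

The job is handed in at about 26 s, verdict not shown: the cartons are stacked to within about 1 mm of centre and 1° of parallel, and the gripper is still holding the lid at a measured 59.8° open.

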